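# Sort two brass bushes with a go gate

## Task

Gauge the two brass bushes by sliding each forward along its own lane into its gate. Leave the one that goes through standing fully beyond its gate in the green bay; the one that the gate stops has to be drawn back along its lane until it stands wholly in the red bay at the other end. Keep both upright, do not lift them off the plate, and leave the other things on the bench where they are.

Things in the scene. Friction and masses are not known exactly. Their poses are not given: they have to be found in the camera images.
- gauge: Fixed sizing gauge: grey plate 385 x 250 x 10 mm flat on the worktop (x -200 to +185, y +-125 mm), top 10 mm above the origin, which is on its underside. +x points along the lanes from the red bays to the green, z up. Two lanes along x, centred on y = +60 and -60 mm, each 68 mm wide between rails 14 mm high; end stops as high, inner faces at x = -190 and +175 mm.
- gate: Steel gate fixed across both lanes, 20 mm thick along x, 45 mm high; origin on the plate's top at gauge x = +50, y = 0, axes as the gauge's. In the middle of each lane it leaves an opening 54 mm wide, open at the top, between ends rounded to 10 mm radius. Green bays (for bushes that pass) lie beyond it, from gauge x = +62 to +175 mm.
- gate_1 (a point): Centre of the gate opening of the lane at gauge y = +60 mm, on the plate's top.
- gate_2 (a point): Centre of the gate opening of the lane at gauge y = -60 mm, on the plate's top.
- red_1 (a point): Centre of the red bay of the lane at gauge y = +60 mm (gauge x = -142), on the plate's top. The red paint reaches from gauge x = -190 to -95 mm.
- red_2 (a point): Centre of the red bay of the lane at gauge y = -60 mm, likewise.
- bush_a: Brass bush, 45 mm high, 0.13 to 0.25 kg, with a 26 mm bore in its top. Of the two bushes one is 50 mm in diameter and the other 58 mm; the gate tells which. It starts upright in either lane, between red bay and gate (gauge x -50 to -10 mm). Origin: centre of its underside; z up along its axis.
- bush_b: The other brass bush, alike but for the diameter (one is 50 mm, the other 58 mm). It starts upright in either lane, between red bay and gate (gauge x -50 to -10 mm). Origin: centre of its underside; z up along its axis.
- stopwatch: Bystander: white round stopwatch lying flat, 74 x 53 x 15 mm; origin at the centre of its underside.
- beaker: Bystander: empty clear beaker 70 x 75 x 92 mm; origin at the centre of its underside.
- wash_bottle: Bystander: white wash bottle with a red spout, 67 x 89 x 182 mm; origin at the centre of its underside.
- marker: Bystander: white marker pen with a blue cap lying flat, 16 x 132 x 17 mm; origin at the centre of its underside.
There are look-alikes about, which are no part of the job. What is shaped like the bush_a but orange or turquoise is not meant.

How it is judged:
By the outcome, as a careful person would: the job done as asked, in the order asked, and still so for the second after the job is handed in, with the robot touching nothing.
It also fails if it takes over 51 s, if anything falls off the work surface, if the arm or the gripper's body presses on something with over 40 N, if the wrist force passes 120 N, or if a joint passes its speed limit or range.

## Robot

A 6-joint arm with a two-finger parallel gripper is mounted at the origin on a cart in front of the work surface, level with it; the furniture and walls round the work are solid. World frame = base frame: x ahead of the robot, y to its left, z up, the work surface at z = 0. Lengths are in mm, angles in rad, forces in N, time in s.
With the tool pointing down it reaches from about 275 to 875 mm from the base axis. Payload 12.5 kg.
Tool frame: the origin (TCP) lies on the centre line of the jaws, within the pads' length; the fingertips stand 8 mm ahead of it and the grasp point (between the pads) lies 11 mm behind it (bot.tips_ahead is the distance from the TCP to the fingertips, in mm); z points along the fingers, y is the line along which they close (so a half turn about z gives the same grasp; the last joint's range is limited). The gripper opens to 85 mm and grips with 20 to 120 N. Pads are 22 mm wide; open, the fingers measure 114 mm over their backs; the gripper's body (76 mm by 85 mm) begins 54 mm behind the grasp point. The pads swing forward as they close: fully open they stand 13 mm farther back than shut.
Start: joints at [1.252, 0.351, 1.652, -0, 1.139, -0.085], TCP at [127.39, 535.029, 239.29] pointing down, gripper open.
Joint ranges: [-2.75, 2.75], [-0.79, 2.1], [0.01, 2.65], [-1.57, 4.71], [0.07, 3.14], [-2.87, 2.87]. Speed limits (rad/s): [2.22, 2.22, 2.79, 3.14, 3.14, 3.14].

## Interface

Orientations are given as a rotation vector (axis times angle).
In Python, from station import bot gives the robot as it stands.
- The arm moves only by the tool play_rows, never from a script. Its argument "deltas" is a list of rows, each a list of 2 entries, a list of its own where there are three numbers: the shift along the tool's x, y, z normalised to -1 to 1, where 1 is 0.06 m, then the turn, a rotation vector about the tool's x, y, z normalised to -1 to 1, where 1 is 10 degrees. In form: [[[x, y, z], [rx, ry, rz]], ...]. A call has exactly 10 rows; each row shifts and turns the commanded pose from where the row before left it, along the tool's axes as they then stand; what a row does not reach is not made up. A row lasts 1/8 s, in which the tool goes at most 62.5 mm and 10.7 degrees, less where a joint would pass 70% of its speed; a pose out of reach is approached as far as the arm can. A call with a number of a shift or a turn outside -1 to 1 is refused whole. A call with a gripper value outside its range is refused whole. "jaw" is the opening, from 0 (shut) to 1 (fully open), set as the call begins (left out, the last holds). The fingers move at their own pace and stop on an object; "grip_force" is the grip in N (left out, the last holds). Time passes only in rows, so rows that do not move let the fingers close, or fill a call up. It gives the time, the measured TCP pose, the force, the opening and the grip force at its end, in the units of the state.
- bot.sense(): the state, without advancing time (a new reading comes with each control period).
- bot.camera(name): name is "scene" or "top" or "wrist"; returns the picture (420x560x3 uint8, blue, green, red); there is no depth.
- bot.get_calibration(name): a dict with "fx", "fy", "cx", "cy" (pixels), "world_from_camera" (4x4, takes a point from camera to world coordinates); the wrist camera has in their place "mount" (4x4, takes a point from camera to tool coordinates, whose origin is the TCP and whose axes are the flange's). Camera axes: x right, y down, z forward; pixel columns grow to the right and rows downward; lengths in mm; the calibration is good to about 2 mm. A picture is of the moment at which its call begins: read the wrist's pose just before it. get_calibration takes no time and is no camera call.
- bot.hand_in(): hands the job in; it is judged then, once.
Trained networks look in the newest picture that a camera, given by its name, has taken for a name from the list of things; names that differ only in an ending like _2 or _b are one class to them, and where a whole thing is asked for, a point or a joint stands for the part that bears it (a point fixed in the world has none). Each returns a list of dicts, best first, with "confidence" (0 to 1); they miss things now and then, are a little off and sometimes report something else, mostly with a low value. They report only what shows in the picture. A call takes as long as a camera call. They do not tell look-alikes from the thing itself.
- bot.recognise(query, camera): "location" ([row, column] in pixels, amid what is visible of it).
- bot.regions_of(query, camera): "mask" (420x560 bool, what is visible of it) and "location" ([row, column] in pixels, amid what is visible of it).
The state is a dict: "time": time; "joints": joint angles; "joint_vel": joint speeds; "joint_torque": joint torques, N m; "tool_pos": TCP position; "orientation": TCP orientation; "ft_force": force on the tool from outside, world axes, zero at the start; "moment": the same for the moment, N m; "grip_width": finger opening in mm; "grasp_force": force on a finger pad.
Only numpy, scipy, OpenCV 4.12 (cv2) and the standard library are available. Lean on these libraries where they do the work, as an engineer would, in place of code of your own. Each camera call takes 0.05 s, during which the arm holds its last target. There are 200 camera calls.

## Working session

There is one attempt and no reset: what is moved stays moved. The work goes in short steps, Python scripts to look and compute and a tool call to move; the robot and the scene stay as the last step left them, time stands still between calls to the robot, and variables do not carry over. Pictures are saved under pics/ and viewed, at most 10 in all, crops included, and the job is handed in when it is done.

Besides the shell and the picture viewer there is one more tool, called after ">>>" in YAML: its name, and indented under it one key for each argument. play_rows: Moves the arm, as the interface text tells. Its arguments: {"type":"object","properties":{"deltas":{"type":"array","items":{"type":"array"}},"jaw":{"type":"number"},"grip_force":{"type":"number"}},"required":["deltas"]}

```bash
mkdir -p pics; ls; cat > h.py <<'E'
import numpy as np, cv2
from scipy.spatial.transform import Rotation as R
from station import bot
def cam(n):
    s=bot.sense(); im=bot.camera(n); c=bot.get_calibration(n)
    if 'mount' in c:
        T=np.eye(4);T[:3,:3]=R.from_rotvec(s['orientation']).as_matrix();T[:3,3]=s['tool_pos'];M=T@np.array(c['mount'])
    else: M=np.array(c['world_from_camera'])
    return im,c,M
def ray(c,M,p):
    r,q=p; d=M[:3,:3]@np.array([(q-c['cx'])/c['fx'],(r-c['cy'])/c['fy'],1]); return M[:3,3],d
def onz(c,M,p,z):
    o,d=ray(c,M,p); return o+d*(z-o[2])/d[2]
def proj(c,M,X):
    v=np.linalg.inv(M)@np.append(X,1); return [c['fy']*v[1]/v[2]+c['cy'],c['fx']*v[0]/v[2]+c['cx']]
def tri(rs):
    A=0;b=0
    for o,d in rs:
        d=d/np.linalg.norm(d);P=np.eye(3)-np.outer(d,d);A=A+P;b=b+P@o
    return np.linalg.solve(A,b)
E
python3 - <<'E'
from h import *
np.set_printoptions(precision=1,suppress=True)
ims=[]
for n in ['scene','top']:
    im,c,M=cam(n); cv2.imwrite(f'pics/{n}0.png',im); print(n,M[:3,3],M[:3,2],c['fx'])
    for q in ['bush_a','gate','gauge','gate_1','red_1']:
        for r in bot.recognise(q,n): print(q,np.round(r['location']),round(r['confidence'],2),onz(c,M,r['location'],30))
print(bot.sense())
E
```

```text
pics
scene [-319.  -841.3  811.1] [ 0.6  0.6 -0.5] 458.7422033297648
bush_a [200. 300.] 0.85 [612.9   0.7  30. ]
bush_a [254. 258.] 0.59 [ 330. -110.   30.]
bush_a [222. 211.] 0.55 [329.6  97.5  30. ]
bush_a [218. 280.] 0.53 [495.  -26.4  30. ]
gate [209. 285.] 0.86 [540.9  -2.7  30. ]
gate [200. 266.] 0.57 [535.1  77.7  30. ]
gauge [208. 281.] 0.71 [535.5   9.6  30. ]
gate_1 [209. 285.] 0.86 [540.9  -2.7  30. ]
gate_1 [200. 266.] 0.57 [535.1  77.7  30. ]
red_1 [211. 287.] 0.91 [534.7 -18.   30. ]
top [ 277.8  -12.9 1210. ] [ 0.2 -0.  -1. ] 422.2633698041327
bush_a [217. 278.] 0.75 [503.4 -24.   30. ]
bush_a [278. 304.] 0.71 [332.9 -98.3  30. ]
bush_a [178. 271.] 0.61 [618.  -4.  30.]
bush_a [276. 228.] 0.52 [337.4 111.6  30. ]
gate [206. 242.] 0.77 [536.2  77.5  30. ]
gate [204. 258.] 0.73 [542.5  33.5  30. ]
gate_1 [206. 242.] 0.77 [536.2  77.5  30. ]
gate_1 [204. 258.] 0.73 [542.5  33.5  30. ]
red_1 [208. 259.] 0.84 [530.8  30.2  30. ]
{'time': 0.6, 'joints': array([ 1.3,  0.4,  1.7,  0. ,  1.1, -0.1]), 'joint_vel': array([ 0.,  0., -0., -0.,  0.,  0.]), 'joint_torque': array([  0. , -50.6, -29.2,  -0. ,   0. ,  -0. ]), 'tool_pos': array([127.4, 535. , 239.3]), 'orientation': array([-0.4, -3.1,  0. ]), 'ft_force': array([0.2, 0.3, 1.3]), 'moment': array([-0., -0.,  0.]), 'grasp_force': 0.0, 'grip_width': 85.25312910856002}
```

View pics/scene0.png

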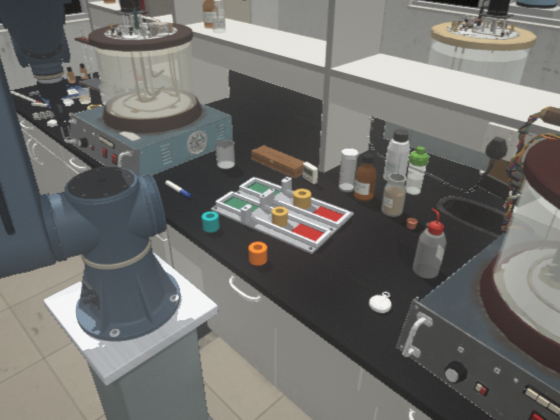

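View pics/top0.png

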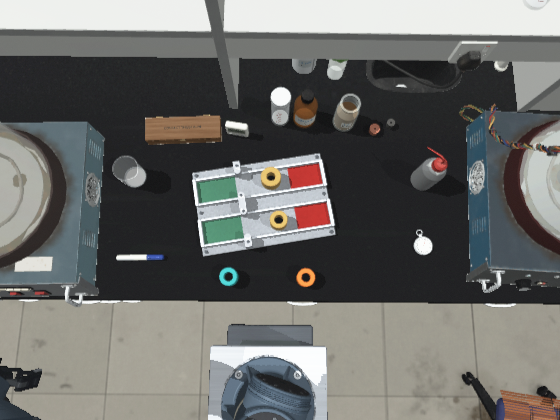

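Scene and top both show two brass bushes on the gauge, at top pixels (178,271) and (217,278). The look-alikes are turquoise (276,228) and orange (278,304), off the gauge. I choose the two brass ones. Next I'll fit the gauge pose.

```bash
cat > fit.py <<'E'
from h import *
from scipy.optimize import least_squares
np.set_printoptions(precision=1,suppress=True)
def masks(im):
    h=cv2.cvtColor(im,cv2.COLOR_BGR2HSV); H,S,V=cv2.split(h)
    return dict(red=((H<6)|(H>174))&(S>180)&(V>60),green=(H>60)&(H<88)&(S>80),brass=(H>14)&(H<32)&(S>90)&(V>60))
def comps(m,amin):
    n,l,st,ce=cv2.connectedComponentsWithStats(m.astype(np.uint8)); return [(l==i) for i in range(1,n) if st[i,4]>amin]
E
python3 - <<'E'
from fit import *
im,c,M=cam('top'); 
for k,m in masks(im).items():
    for q in comps(m,80):
        pts=cv2.findContours(q.astype(np.uint8),0,2)[0][0][:,0,::-1].astype(float)
        z=55 if k=='brass' else 10
        W=np.array([onz(c,M,p,z)[:2] for p in pts]); r=cv2.minAreaRect(W.astype(np.float32))
        print(k,q.sum(),pts.mean(0),r)
im2=im[140:265,180:345]; cv2.imwrite('pics/top_crop.png',cv2.resize(im2,None,fx=4.8,fy=4.8,interpolation=cv2.INTER_CUBIC))
c=bot.get_calibration('wrist'); print(c,bot.tips_ahead)
E
```

```text
red 601 [176.2 304.5] ((634.0636596679688, -101.99539184570312), (59.84687805175781, 91.44903564453125), 10.25185489654541)
red 653 [215.4 312.6] ((515.0003051757812, -122.69345092773438), (61.345218658447266, 91.49366760253906), 9.492997169494629)
green 767 [189.2 215.6] ((589.0083618164062, 155.81021118164062), (61.2495231628418, 111.01726531982422), 9.891948699951172)
green 829 [229.2 221.5] ((470.0127258300781, 135.3094482421875), (62.41934585571289, 111.04145050048828), 10.105268478393555)
brass 339 [175.7 270.2] ((613.27099609375, -1.891378402709961), (61.841060638427734, 54.0223503112793), 0.5874204635620117)
brass 232 [221.  280.2] ((490.8170471191406, -25.498315811157227), (50.89997100830078, 47.299320220947266), 0.5619432926177979)
brass 106 [277.4 305. ] ((335.7778625488281, -99.83809661865234), (40.71651840209961, 40.309173583984375), 89.89776611328125)
{'fx': 324.26600098252004, 'fy': 324.26600098252004, 'cx': 275.9879538989078, 'cy': 213.79362711608223, 'mount': array([[   0. ,   -1. ,   -0.3,   66.1],
       [   1. ,    0. ,    0. ,   -1. ],
       [   0. ,   -0.3,    1. , -134.6],
       [   0. ,    0. ,    0. ,    1. ]])} 8.0
```

View pics/top_crop.png

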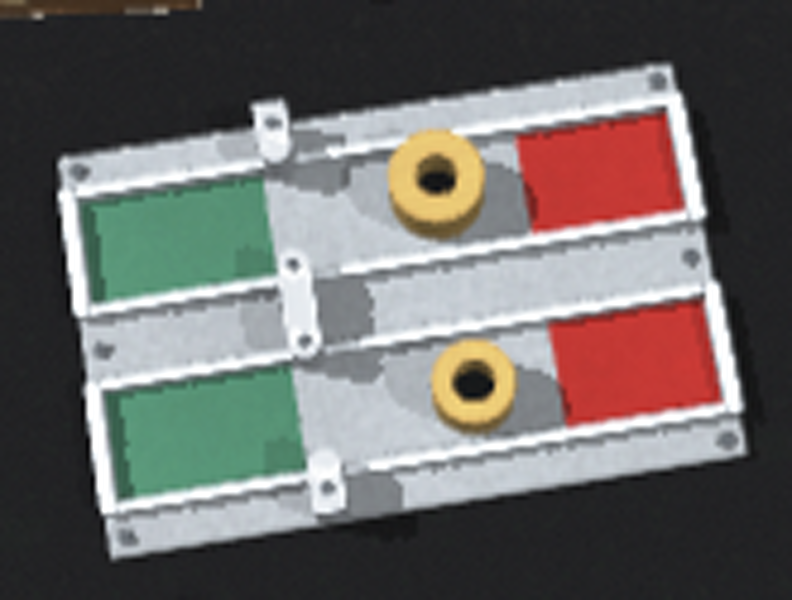

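The bush in lane y=+60 (near the robot) looks about 50 mm. The one in the far lane (y=-60) looks about 58 mm, and gauge +x points at about 99.9° in world. Next I'll move the wrist camera over for a close look.

```bash
cat >> h.py <<'E'
def plan(P,yaw,n):
    "target TCP P (mm), tool-y direction yaw (deg), tool down; n rows; exact tilt correction"
    s=bot.sense(); p=np.array(s['tool_pos'],float); Rm=R.from_rotvec(s['orientation']).as_matrix()
    y=np.array([np.cos(np.radians(yaw)),np.sin(np.radians(yaw)),0]); z=np.array([0,0,-1.]); T=np.c_[np.cross(y,z),y,z]
    w=R.from_matrix(Rm.T@T).as_rotvec()
    d=(np.array(P)-p)/n; rows=[]; C=Rm.copy()
    for i in range(n):
        rows.append([list(np.round(C.T@d/60,3)+0.),list(np.round(np.degrees(w/n)/10,3)+0.)]); C=C@R.from_rotvec(w/n).as_matrix()
    import json; print(json.dumps(rows)); return rows
def gauge(): 
    import json; return json.load(open('g.json'))
E
python3 -c "
from h import *
plan([540,-14,240],99.9,20)"
```

```text
[[[-0.44, -0.365, -0.001], [0.0, 0.0, -0.116]], [[-0.433, -0.374, -0.001], [0.0, 0.0, -0.116]], [[-0.425, -0.383, -0.001], [0.0, 0.0, -0.116]], [[-0.417, -0.392, -0.001], [0.0, 0.0, -0.116]], [[-0.409, -0.4, -0.001], [0.0, 0.0, -0.116]], [[-0.401, -0.408, -0.001], [0.0, 0.0, -0.116]], [[-0.393, -0.416, -0.001], [0.0, 0.0, -0.116]], [[-0.384, -0.424, -0.001], [0.0, 0.0, -0.116]], [[-0.376, -0.432, -0.001], [0.0, 0.0, -0.116]], [[-0.367, -0.439, -0.001], [0.0, 0.0, -0.116]], [[-0.358, -0.447, -0.001], [0.0, 0.0, -0.116]], [[-0.348, -0.454, -0.001], [0.0, 0.0, -0.116]], [[-0.339, -0.461, -0.001], [0.0, 0.0, -0.116]], [[-0.33, -0.468, -0.001], [0.0, 0.0, -0.116]], [[-0.32, -0.474, -0.001], [0.0, 0.0, -0.116]], [[-0.31, -0.481, -0.001], [0.0, 0.0, -0.116]], [[-0.301, -0.487, -0.001], [0.0, 0.0, -0.116]], [[-0.291, -0.493, -0.001], [0.0, 0.0, -0.116]], [[-0.281, -0.499, -0.001], [0.0, 0.0, -0.116]], [[-0.27, -0.504, -0.001], [0.0, 0.0, -0.116]]]
```

>>> play_rows:
  deltas:
    - [[-0.44,-0.365,0],[0,0,-0.116]]
    - [[-0.433,-0.374,0],[0,0,-0.116]]
    - [[-0.425,-0.383,0],[0,0,-0.116]]
    - [[-0.417,-0.392,0],[0,0,-0.116]]
    - [[-0.409,-0.4,0],[0,0,-0.116]]
    - [[-0.401,-0.408,0],[0,0,-0.116]]
    - [[-0.393,-0.416,0],[0,0,-0.116]]
    - [[-0.384,-0.424,0],[0,0,-0.116]]
    - [[-0.376,-0.432,0],[0,0,-0.116]]
    - [[-0.367,-0.439,0],[0,0,-0.116]]

```text
time: 1.9
tool_pos: [334.2, 259.6, 239.4]
orientation: [0.048, 3.141, 0.0]
ft_force: [0.4, 0.2, -0.0]
grip_width: 85.2
grasp_force: 0.0
```

>>> play_rows:
  deltas:
    - [[-0.358,-0.447,0],[0,0,-0.116]]
    - [[-0.348,-0.454,0],[0,0,-0.116]]
    - [[-0.339,-0.461,0],[0,0,-0.116]]
    - [[-0.33,-0.468,0],[0,0,-0.116]]
    - [[-0.32,-0.474,0],[0,0,-0.116]]
    - [[-0.31,-0.481,0],[0,0,-0.116]]
    - [[-0.301,-0.487,0],[0,0,-0.116]]
    - [[-0.291,-0.493,0],[0,0,-0.116]]
    - [[-0.281,-0.499,0],[0,0,-0.116]]
    - [[-0.27,-0.504,0],[0,0,-0.116]]

```text
time: 3.15
tool_pos: [540.2, -15.2, 239.3]
orientation: [-0.269, 3.13, 0.0]
ft_force: [0.2, 0.5, -0.1]
grip_width: 85.8
grasp_force: 0.0
```

```bash
python3 - <<'E'
from fit import *
im,c,M=cam('wrist'); cv2.imwrite('pics/w1.png',im); s=bot.sense(); print(s['tool_pos'],s['orientation'])
for k,m in masks(im).items():
    for q in comps(m,300):
        pts=cv2.findContours(q.astype(np.uint8),0,2)[0][0][:,0,::-1].astype(float)
        z=55 if k=='brass' else 10
        W=np.array([onz(c,M,p,z)[:2] for p in pts]); r=cv2.minAreaRect(W.astype(np.float32))
        print(k,q.sum(),pts.mean(0),pts.min(0),pts.max(0),r)
for r in bot.recognise('bush_a','wrist')+bot.recognise('gate','wrist')+bot.recognise('gate_1','wrist'): print(r)
E
```

```text
[542.  -17.8 239.3] [-0.3  3.1 -0. ]
red 5246 [139.5 161.6] [116. 139.] [177. 227.] ((514.4525756835938, -123.08599853515625), (65.90980529785156, 93.29540252685547), 9.875954627990723)
red 3482 [242.1 194.2] [226. 151.] [274. 231.] ((634.1851806640625, -102.00772857666016), (61.51812744140625, 93.338134765625), 9.8742094039917)
green 6318 [141.  429.1] [115. 369.] [177. 477.] ((469.1470031738281, 134.16024780273438), (66.942626953125, 111.99674987792969), 9.875954627990723)
green 4148 [252.5 408.2] [226. 362.] [274. 460.] ((589.4098510742188, 155.22991943359375), (61.52186584472656, 111.75726318359375), 9.873568534851074)
brass 1625 [147.1 274.9] [121. 249.] [172. 299.] ((494.76953125, -25.774791717529297), (48.030696868896484, 48.11875534057617), 73.83778381347656)
brass 2463 [263.3 277.8] [231. 250.] [291. 302.] ((611.9384155273438, -3.5181655883789062), (68.70360565185547, 55.6744499206543), 9.874167442321777)
{'location': [148.2, 276.4], 'confidence': 0.85}
{'location': [260.2, 280.0], 'confidence': 0.7}
{'location': [10.5, 439.2], 'confidence': 0.55}
{'location': [197.9, 361.7], 'confidence': 0.88}
{'location': [183.5, 317.8], 'confidence': 0.58}
{'location': [197.9, 361.7], 'confidence': 0.88}
{'location': [183.5, 317.8], 'confidence': 0.58}
```

View pics/w1.png

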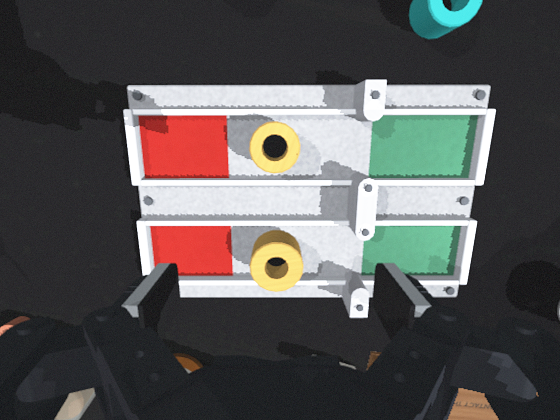

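The wrist view shows the small bush at (147,275) in lane 1 and the large one at (263,278) in lane 2. The gate post tips are near (118,374), (182,367), (237,365) and (291,357). Post tops and bush tops share the plane z=55, so I'll check a close crop and fit them in that plane.

```bash
python3 - <<'E'
from fit import *
im=cv2.imread('pics/w1.png'); cv2.imwrite('pics/w1c.png',cv2.resize(im[75:325,240:400],None,fx=2.4*1,fy=2.4,interpolation=cv2.INTER_CUBIC) if 0 else cv2.resize(np.hstack([im[75:195,240:400],im[195:315,240:400]]),None,fx=2.5,fy=2.5,interpolation=cv2.INTER_CUBIC))
# height of bushes: triangulate bore centres top/wrist
out=[]
for n in ['top','wrist']:
    im,c,M=cam(n); g=cv2.cvtColor(im,cv2.COLOR_BGR2GRAY); res=[]
    for q in comps(masks(im)['brass'],200):
        cs,h=cv2.findContours(q.astype(np.uint8),cv2.RETR_CCOMP,cv2.CHAIN_APPROX_NONE)
        o=max(cs,key=cv2.contourArea)
        if cv2.contourArea(o)<200: continue
        hs=[k for i,k in enumerate(cs) if h[0][i][3]>=0 and len(k)>4]
        if not hs: continue
        hs=max(hs,key=cv2.contourArea); e=cv2.fitEllipse(hs); p=e[0][::-1]
        res.append((onz(c,M,p,55),ray(c,M,p),e,cv2.minEnclosingCircle(o)))
    res.sort(key=lambda r:r[0][0]); out.append(res)
    for r in res: print(n,r[0],r[2],r[3])
for a,b in zip(*out): print('tri',tri([a[1],b[1]]))
E
```

```text
wrist [493.3 -25.7  55. ] ((272.813720703125, 146.8439483642578), (23.48811149597168, 23.94701385498047), 111.23565673828125) ((272.75531005859375, 147.64894104003906), 25.709026336669922)
wrist [611.5  -3.5  55. ] ((274.681640625, 262.33685302734375), (9.069519996643066, 17.35116958618164), 91.61979675292969) ((274.5, 261.1833190917969), 30.517053604125977)
```

View pics/w1c.png

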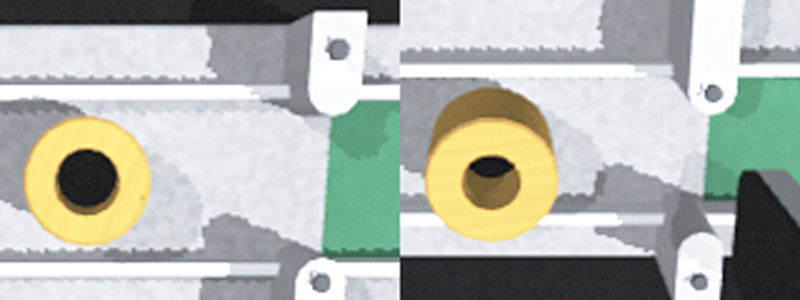

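```bash
python3 - <<'E'
from fit import *
c=bot.get_calibration('wrist'); im,c,M=cam('wrist')
a=np.radians(99.87);u=np.array([np.cos(a),np.sin(a)]);v=np.array([-u[1],u[0]])
for n,p in dict(b1=(147,275.2),t1=(122.2,373.5),t2=(177.8,368),b2=(266.6,276.4),t3=(241.4,364.8),t4=(287.8,360),b2far=(291,276.4),b2l=(266.6,250),b2r=(266.6,303),b1l=(147,249.7),b1r=(147,300.5)).items():
    w=onz(c,M,p,55)[:2]; print(n,w,'s',w@u,'v',w@v)
# triangulated height from first top picture vs wrist
im0=cv2.imread('pics/top0.png');ct=bot.get_calibration('top');Mt=np.array(ct['world_from_camera'])
# top-face centres in top_crop px -> full px
for q,wp in (((180+436/4.8,140+177/4.8),(266.6,276.4)),((180+474/4.8,140+381/4.8),(147,275.2))):
    print('tri',tri([ray(ct,Mt,q[::-1]),ray(c,M,wp)]))
E
```

```text
b1 [493.1 -23.2] s -107.36682947331346 v -481.79696437233895
t1 [454.5  64.6] s -14.303896963420954 v -458.79331310257567
t2 [506.8  72.3] s -15.604575655331203 v -511.72046749312256
b2 [616.1  -0.6] s -106.20511264352929 v -606.8625971439056
t3 [572.3  85.3] s -14.019759578483558 v -578.4255364038487
t4 [625.1  93.1] s -15.427769233155374 v -631.8486560499912
b2far [644.4   4.3] s -106.20424688735727 v -635.6531641545197
b2l [620.9 -28.3] s -134.3378632070386 v -606.8501245544219
b2r [611.2  27.3] s -77.85766621930978 v -606.8751649182993
b1l [497.3 -47.4] s -131.9727735032863 v -481.78907110563466
b1r [488.9   0.9] s -82.95270045094543 v -481.80479610728446
tri [611.2  -2.2  66.8]
tri [492.9 -24.7  54.2]
```

```bash
cat >> h.py <<'E'
a=np.radians(99.87);u=np.array([np.cos(a),np.sin(a)]);v=np.array([-u[1],u[0]]);S0,V0=-65.5,-545.2
def g2w(x,y,z): return np.append((x+S0)*u+(y+V0)*v,z)
def w2g(p): return np.array([p[0]*u[0]+p[1]*u[1]-S0,p[0]*v[0]+p[1]*v[1]-V0,p[2]])
def where():
    s=bot.sense(); print('t',round(s['time'],2),'G',np.round(w2g(s['tool_pos']),1),'F',np.round(s['ft_force'],1),'w',round(s['grip_width'],1),'yaw',np.degrees(np.arctan2(*R.from_rotvec(s['orientation']).as_matrix()[[1,0],1])))
E
python3 -c "
from h import *
where(); plan(g2w(-41.9,63.4,150),99.87,5)"
```

```text
t 3.5 G [-40.2  16.4 239.3] F [ 0.2 -0.1 -0. ] w 85.3 yaw 99.83408280183006
[[[0.157, -0.006, 0.298], [0.0, 0.0, -0.001]], [[0.157, -0.006, 0.298], [0.0, 0.0, -0.001]], [[0.157, -0.006, 0.298], [0.0, 0.0, -0.001]], [[0.157, -0.006, 0.298], [0.0, 0.0, -0.001]], [[0.157, -0.006, 0.298], [0.0, 0.0, -0.001]]]
```

>>> play_rows:
  deltas:
    - [[0.157,-0.006,0.3],[0,0,0]]
    - [[0.157,-0.006,0.3],[0,0,0]]
    - [[0.157,-0.006,0.3],[0,0,0]]
    - [[0.157,-0.006,0.3],[0,0,0]]
    - [[0.157,-0.006,0.3],[0,0,0]]
    - [[0,0,0.4],[0,0,0]]
    - [[0,0,0.4],[0,0,0]]
    - [[0,0,0.2],[0,0,0]]
    - [[0,0,0],[0,0,0]]
    - [[0,0,0],[0,0,0]]
  jaw: 1

```text
time: 4.75
tool_pos: [493.9, -23.9, 90.1]
orientation: [-0.269, 3.129, -0.0]
ft_force: [-0.6, 0.9, 0.7]
grip_width: 85.2
grasp_force: 0.0
```

```bash
python3 - <<'E'
from fit import *
where(); im,c,M=cam('wrist'); cv2.imwrite('pics/w2.png',im)
for q in comps(masks(im)['brass'],300):
    pts=cv2.findContours(q.astype(np.uint8),0,2)[0][0][:,0,::-1].astype(float)
    W=np.array([w2g(onz(c,M,p,55))[:2] for p in pts]); print(pts.min(0),pts.max(0),W.min(0),W.max(0))
E
```

```text
t 4.75 G [-42.7  62.7  90.1] F [-0.6  0.9  0.7] w 85.2 yaw 99.81577730378896
[192. 231.] [289. 318.] [-68.8  38.1] [-20.2  95.2]
[349. 253.] [360. 301.] [-57.8 -10.4] [-28.2  -2.5]
```

View pics/w2.png

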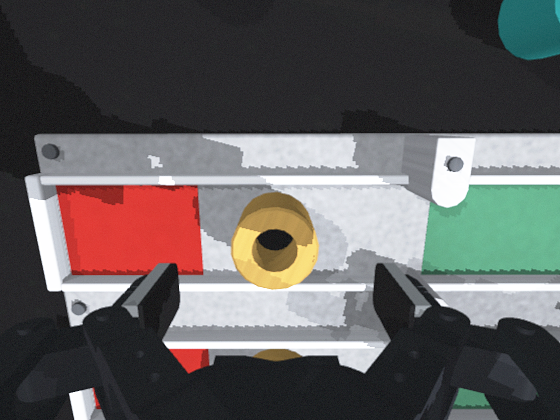

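The bush at (245,275) sits between the open fingers and is centred to about 2 mm. Next I'll descend and close on it.

>>> play_rows:
  deltas:
    - [[0,-0.02,0.25],[0,0,0]]
    - [[0,0,0.25],[0,0,0]]
    - [[0,0,0.25],[0,0,0]]
    - [[0,0,0.2],[0,0,0]]
    - [[0,0,0.1],[0,0,0]]
    - [[0,0,0],[0,0,0]]
    - [[0,0,0],[0,0,0]]
    - [[0,0,0],[0,0,0]]
    - [[0,0,0],[0,0,0]]
    - [[0,0,0],[0,0,0]]
  jaw: 1

```text
time: 6.05
tool_pos: [493.7, -25.2, 26.4]
orientation: [-0.269, 3.13, -0.0]
ft_force: [-0.5, -0.2, 0.3]
grip_width: 85.3
grasp_force: 0.0
```

>>> play_rows:
  deltas:
    - [[0,0,0],[0,0,0]]
    - [[0,0,0],[0,0,0]]
    - [[0,0,0],[0,0,0]]
    - [[0,0,0],[0,0,0]]
    - [[0,0,0],[0,0,0]]
    - [[0,0,0],[0,0,0]]
    - [[0,0,0],[0,0,0]]
    - [[0,0,0],[0,0,0]]
    - [[0,0,0],[0,0,0]]
    - [[0,0,0],[0,0,0]]
  jaw: 0.4
  grip_force: 20

```text
time: 7.3
tool_pos: [493.7, -25.2, 26.3]
orientation: [-0.268, 3.13, -0.0]
ft_force: [-2.9, -0.2, 6.3]
grip_width: 49.5
grasp_force: 20.8
```

```bash
python3 -c "
from h import *
where(); s=bot.sense(); print(s['grasp_force'])"
```

```text
t 7.3 G [-43.9  63.2  26.3] F [-2.9 -0.2  6.3] w 49.5 yaw 99.8056694918707
20.84022045135498
```

>>> play_rows:
  deltas:
    - [[-0.013,0.05,0],[0,0,0]]
    - [[-0.013,0.1,0],[0,0,0]]
    - [[-0.013,0.1,0],[0,0,0]]
    - [[-0.014,0.1,0],[0,0,0]]
    - [[0,0.1,0],[0,0,0]]
    - [[0,0.1,0],[0,0,0]]
    - [[0,0.1,0],[0,0,0]]
    - [[0,0.1,0],[0,0,0]]
    - [[0,0.05,0],[0,0,0]]
    - [[0,0,0],[0,0,0]]

```text
time: 8.55
tool_pos: [488.5, 23.3, 26.4]
orientation: [-0.269, 3.13, 0.001]
ft_force: [-0.1, 0.8, 5.5]
grip_width: 49.4
grasp_force: 21.0
```

```bash
python3 - <<'E'
from fit import *
where(); im,c,M=cam('wrist'); cv2.imwrite('pics/w3.png',cv2.resize(im[150:420,150:510],None,fx=2,fy=2)); print(bot.sense()['grasp_force'])
E
```

```text
t 8.55 G [ 4.7 59.9 26.4] F [-0.1  0.8  5.5] w 49.4 yaw 99.81051888939558
20.956998467445374
```

View pics/w3.png

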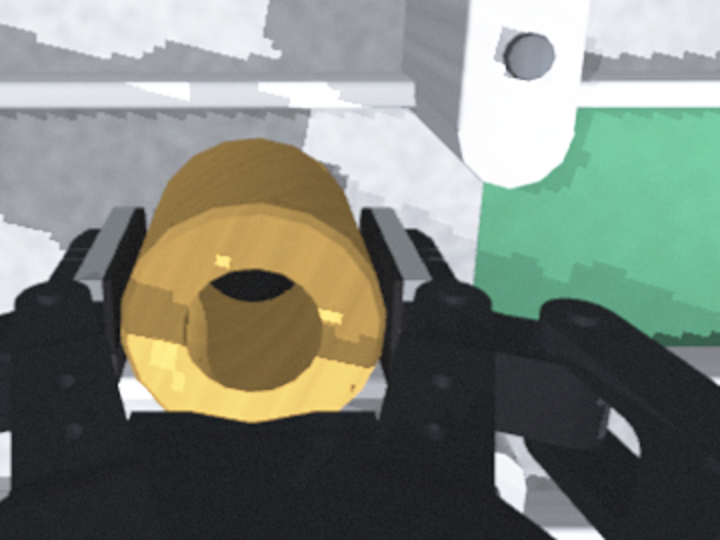

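```bash
python3 - <<'E'
from fit import *
im,c,M=cam('wrist')
for p in ((243,406),(251.5,281),(300,211),(300,342)): print(w2g(onz(c,M,p,55)))
E
```

```text
[49.  87.2 55. ]
[ 5.6 84.1 55. ]
[-19.9  65.1  55. ]
[27.9 65.1 55. ]
```

>>> play_rows:
  deltas:
    - [[0.008,0.05,0],[0,0,0]]
    - [[0.006,0.08,0],[0,0,0]]
    - [[0,0.08,0],[0,0,0]]
    - [[0,0.08,0],[0,0,0]]
    - [[0,0.08,0],[0,0,0]]
    - [[0,0.08,0],[0,0,0]]
    - [[0,0.08,0],[0,0,0]]
    - [[0,0.05,0],[0,0,0]]
    - [[0,0,0],[0,0,0]]
    - [[0,0,0],[0,0,0]]

```text
time: 9.9
tool_pos: [481.7, 57.3, 26.3]
orientation: [0.269, -3.13, -0.001]
ft_force: [0.5, 1.4, 6.7]
grip_width: 49.9
grasp_force: 20.9
```

```bash
python3 -c "
from h import *
where()"
```

```text
t 9.9 G [39.4 60.8 26.3] F [0.5 1.4 6.7] w 49.9 yaw 99.8069407712459
```

>>> play_rows:
  deltas:
    - [[0,0.08,0],[0,0,0]]
    - [[0,0.1,0],[0,0,0]]
    - [[0,0.15,0],[0,0,0]]
    - [[0,0.16,0],[0,0,0]]
    - [[0,0.16,0],[0,0,0]]
    - [[0,0.16,0],[0,0,0]]
    - [[0,0.16,0],[0,0,0]]
    - [[0,0.16,0],[0,0,0]]
    - [[0,0.08,0],[0,0,0]]
    - [[0,0,0],[0,0,0]]

```text
time: 11.15
tool_pos: [469.2, 129.1, 26.4]
orientation: [0.269, -3.13, -0.001]
ft_force: [-0.6, 3.7, 6.5]
grip_width: 49.5
grasp_force: 21.0
```

```bash
python3 -c "
from h import *
where()"
```

```text
t 11.15 G [112.3  60.8  26.4] F [-0.6  3.7  6.5] w 49.5 yaw 99.81188598999051
```

>>> play_rows:
  deltas:
    - [[0,0,0],[0,0,0]]
    - [[0,0,0],[0,0,0]]
    - [[0,0,0],[0,0,0]]
    - [[0,0,0],[0,0,0]]
    - [[0,0,0],[0,0,0]]
    - [[0,0,-0.1],[0,0,0]]
    - [[0,0,-0.3],[0,0,0]]
    - [[0,0,-0.5],[0,0,0]]
    - [[0,0,-0.5],[0,0,0]]
    - [[0,0,-0.4],[0,0,0]]
  jaw: 0.85

```text
time: 12.4
tool_pos: [469.6, 128.4, 135.9]
orientation: [-0.268, 3.129, 0.0]
ft_force: [0.7, -0.4, 0.2]
grip_width: 72.2
grasp_force: 0.0
```

```bash
python3 -c "
from h import *
where()"
```

```text
t 12.4 G [111.5  60.5 135.9] F [ 0.7 -0.4  0.2] w 72.2 yaw 99.80303541264026
```

>>> play_rows:
  deltas:
    - [[-0.256,-0.319,0],[0,0,0]]
    - [[-0.255,-0.319,0],[0,0,0]]
    - [[-0.255,-0.319,0],[0,0,0]]
    - [[-0.255,-0.319,0],[0,0,0]]
    - [[-0.255,-0.319,0],[0,0,0]]
    - [[-0.255,-0.319,0],[0,0,0]]
    - [[-0.255,-0.319,0],[0,0,0]]
    - [[-0.255,-0.319,0.1],[0,0,0]]
    - [[0,0,0.4],[0,0,0]]
    - [[0,0,0.15],[0,0,0]]
  jaw: 1

```text
time: 13.65
tool_pos: [615.6, -2.3, 93.6]
orientation: [0.267, -3.127, -0.001]
ft_force: [0.3, 0.5, 0.3]
grip_width: 85.4
grasp_force: 0.0
```

```bash
python3 - <<'E'
from fit import *
im,c,M=cam('wrist'); im,c,M=cam('wrist'); where(); cv2.imwrite('pics/w4.png',im)
for q in comps(masks(im)['brass'],300):
    pts=cv2.findContours(q.astype(np.uint8),0,2)[0][0][:,0,::-1].astype(float)
    W=np.array([w2g(onz(c,M,p,55))[:2] for p in pts]); print(pts.min(0),pts.max(0),W.min(0),W.max(0))
E
```

```text
t 13.75 G [-41.9 -61.1  94.3] F [-0.1  0.1 -0.2] w 85.5 yaw 99.79515682013526
[  0. 491.] [ 77. 559.] [60.8 29.3] [97.2 62.9]
[190. 226.] [296. 325.] [-71.3 -91.3] [-14.9 -27.5]
```

View pics/w4.png

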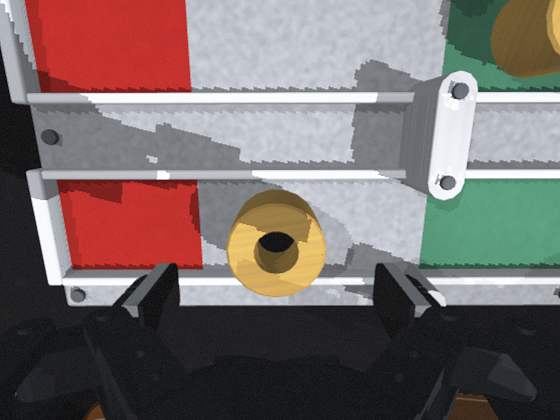

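The large bush at (247,276) sits between the fingers, and bush 1 stands in its green bay at top right. Next I'll descend.

>>> play_rows:
  deltas:
    - [[-0.02,-0.02,0.2],[0,0,0]]
    - [[0,0,0.3],[0,0,0]]
    - [[0,0,0.3],[0,0,0]]
    - [[0,0,0.22],[0,0,0]]
    - [[0,0,0.1],[0,0,0]]
    - [[0,0,0],[0,0,0]]
    - [[0,0,0],[0,0,0]]
    - [[0,0,0],[0,0,0]]
    - [[0,0,0],[0,0,0]]
    - [[0,0,0],[0,0,0]]
  jaw: 1

```text
time: 15.0
tool_pos: [617.7, -2.7, 28.3]
orientation: [-0.268, 3.13, -0.0]
ft_force: [0.4, -0.5, 0.3]
grip_width: 85.4
grasp_force: 0.0
```

>>> play_rows:
  deltas:
    - [[0,0,0],[0,0,0]]
    - [[0,0,0],[0,0,0]]
    - [[0,0,0],[0,0,0]]
    - [[0,0,0],[0,0,0]]
    - [[0,0,0],[0,0,0]]
    - [[0,0,0],[0,0,0]]
    - [[0,0,0],[0,0,0]]
    - [[0,0,0],[0,0,0]]
    - [[0,0,0],[0,0,0]]
    - [[0,0,0],[0,0,0]]
  jaw: 0.4
  grip_force: 20

```text
time: 16.25
tool_pos: [617.7, -2.7, 28.2]
orientation: [-0.268, 3.13, -0.0]
ft_force: [-0.8, -0.8, 4.6]
grip_width: 57.5
grasp_force: 21.7
```

```bash
python3 -c "
from h import *
where()"
```

```text
t 16.25 G [-43.  -62.9  28.2] F [-0.8 -0.8  4.6] w 57.5 yaw 99.80421029233779
```

>>> play_rows:
  deltas:
    - [[0.012,0.08,0],[0,0,0]]
    - [[0.014,0.15,0],[0,0,0]]
    - [[0.014,0.15,0],[0,0,0]]
    - [[0.014,0.15,0],[0,0,0]]
    - [[0,0.15,0],[0,0,0]]
    - [[0,0.15,0],[0,0,0]]
    - [[0,0.15,0],[0,0,0]]
    - [[0,0.12,0],[0,0,0]]
    - [[0,0.04,0],[0,0,0]]
    - [[0,0,0],[0,0,0]]

```text
time: 17.5
tool_pos: [602.7, 64.9, 28.2]
orientation: [-0.269, 3.13, 0.001]
ft_force: [0.9, 0.2, 4.8]
grip_width: 57.5
grasp_force: 21.9
```

```bash
python3 -c "
from h import *
where()"
```

```text
t 17.5 G [ 26.1 -59.7  28.2] F [0.9 0.2 4.8] w 57.5 yaw 99.81651682407379
```

Next come small steps up to the gate, 10 mm in total at about 1.2 mm per row.

>>> play_rows:
  deltas:
    - [[0,0.02,0],[0,0,0]]
    - [[0,0.02,0],[0,0,0]]
    - [[0,0.02,0],[0,0,0]]
    - [[0,0.02,0],[0,0,0]]
    - [[0,0.02,0],[0,0,0]]
    - [[0,0.02,0],[0,0,0]]
    - [[0,0.02,0],[0,0,0]]
    - [[0,0.02,0],[0,0,0]]
    - [[0,0.01,0],[0,0,0]]
    - [[0,0,0],[0,0,0]]

```text
time: 18.75
tool_pos: [601.1, 74.5, 28.2]
orientation: [-0.268, 3.13, 0.0]
ft_force: [-0.2, -3.5, 5.4]
grip_width: 57.8
grasp_force: 21.9
```

```bash
python3 -c "
from h import *
where()"
```

```text
t 18.75 G [ 35.8 -59.7  28.2] F [-0.2 -3.5  5.4] w 57.8 yaw 99.80200828587645
```

>>> play_rows:
  deltas:
    - [[0,0.01,0],[0,0,0]]
    - [[0,0.01,0],[0,0,0]]
    - [[0,0.01,0],[0,0,0]]
    - [[0,0,0],[0,0,0]]
    - [[0,0,0],[0,0,0]]
    - [[0,0,0],[0,0,0]]
    - [[0,0,0],[0,0,0]]
    - [[0,0,0],[0,0,0]]
    - [[0,0,0],[0,0,0]]
    - [[0,0,0],[0,0,0]]

```text
time: 20.0
tool_pos: [600.5, 75.7, 28.2]
orientation: [0.268, -3.13, 0.001]
ft_force: [-0.3, -6.0, 7.0]
grip_width: 57.4
grasp_force: 22.1
```

```bash
python3 -c "
from h import *
where(); print(bot.sense()['grasp_force'])"
```

```text
t 20.0 G [ 37.1 -59.4  28.2] F [-0.3 -6.   7. ] w 57.4 yaw 99.79446614266246
22.10921734571457
```

>>> play_rows:
  deltas:
    - [[0,0.01,0],[0,0,0]]
    - [[0,0.01,0],[0,0,0]]
    - [[0,0.01,0],[0,0,0]]
    - [[0,0,0],[0,0,0]]
    - [[0,0,0],[0,0,0]]
    - [[0,0,0],[0,0,0]]
    - [[0,0,0],[0,0,0]]
    - [[0,0,0],[0,0,0]]
    - [[0,0,0],[0,0,0]]
    - [[0,0,0],[0,0,0]]

```text
time: 21.25
tool_pos: [600.4, 76.2, 28.2]
orientation: [0.268, -3.13, 0.003]
ft_force: [-0.6, -15.2, 6.5]
grip_width: 57.3
grasp_force: 22.4
```

```bash
python3 - <<'E'
from fit import *
where(); im,c,M=cam('wrist'); cv2.imwrite('pics/w5.png',cv2.resize(im[150:420,150:510],None,fx=2,fy=2))
E
```

```text
t 21.25 G [ 37.6 -59.3  28.2] F [ -0.6 -15.2   6.5] w 57.3 yaw 99.796909032317
```

View pics/w5.png

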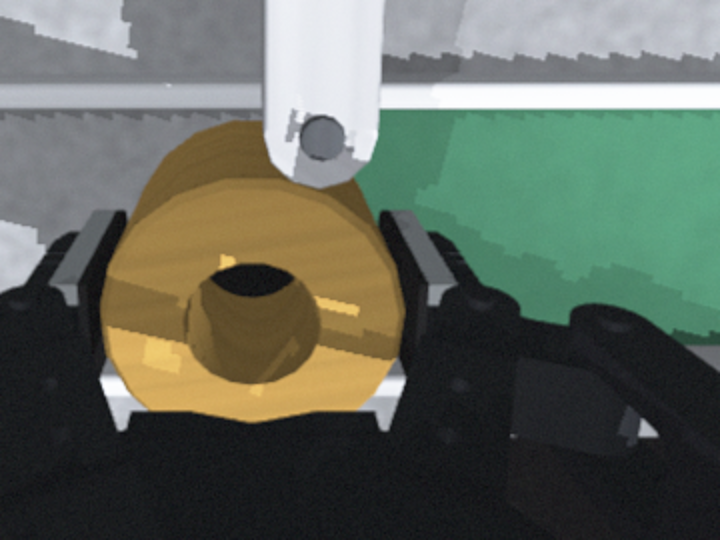

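The picture shows the large bush wedged against the rounded post near (160,320), with x stalled at 37.6 and 15 N on the wrist, so the gate stops it. Next I'll draw it back into the red bay.

>>> play_rows:
  deltas:
    - [[0,-0.06,0],[0,0,0]]
    - [[0,-0.15,0],[0,0,0]]
    - [[0,-0.2,0],[0,0,0]]
    - [[0,-0.25,0],[0,0,0]]
    - [[0,-0.25,0],[0,0,0]]
    - [[0,-0.25,0],[0,0,0]]
    - [[0,-0.2,0],[0,0,0]]
    - [[0,-0.1,0],[0,0,0]]
    - [[0,0,0],[0,0,0]]
    - [[0,0,0],[0,0,0]]

```text
time: 22.55
tool_pos: [615.4, -8.5, 28.2]
orientation: [-0.268, 3.13, -0.0]
ft_force: [0.1, -3.6, 5.7]
grip_width: 57.6
grasp_force: 22.0
```

```bash
python3 -c "
from h import *
where()"
```

```text
t 22.55 G [-48.4 -59.6  28.2] F [ 0.1 -3.6  5.7] w 57.6 yaw 99.79532624286018
```

Remaining travel is −83.6 mm, a row sum of −1.39.

>>> play_rows:
  deltas:
    - [[0,-0.06,0],[0,0,0]]
    - [[0,-0.15,0],[0,0,0]]
    - [[0,-0.2,0],[0,0,0]]
    - [[0,-0.22,0],[0,0,0]]
    - [[0,-0.22,0],[0,0,0]]
    - [[0,-0.22,0],[0,0,0]]
    - [[0,-0.18,0],[0,0,0]]
    - [[0,-0.1,0],[0,0,0]]
    - [[0,-0.04,0],[0,0,0]]
    - [[0,0,0],[0,0,0]]

```text
time: 23.8
tool_pos: [629.6, -90.1, 28.2]
orientation: [0.268, -3.13, -0.001]
ft_force: [-1.2, 0.5, 5.2]
grip_width: 57.5
grasp_force: 22.1
```

```bash
python3 -c "
from h import *
where()"
```

```text
t 23.8 G [-131.2  -59.6   28.2] F [-1.2  0.5  5.2] w 57.5 yaw 99.79209467477362
```

>>> play_rows:
  deltas:
    - [[0,0,0],[0,0,0]]
    - [[0,0,0],[0,0,0]]
    - [[0,0,0],[0,0,0]]
    - [[0,0,0],[0,0,0]]
    - [[0,0,0],[0,0,0]]
    - [[0,0,-0.1],[0,0,0]]
    - [[0,0,-0.3],[0,0,0]]
    - [[0,0,-0.5],[0,0,0]]
    - [[0,0,-0.5],[0,0,0]]
    - [[0,0,-0.4],[0,0,0]]
  jaw: 0.8

```text
time: 25.05
tool_pos: [630.0, -90.8, 138.9]
orientation: [-0.268, 3.128, -0.001]
ft_force: [0.1, -0.3, -0.5]
grip_width: 68.6
grasp_force: 0.0
```

>>> play_rows:
  deltas:
    - [[0.3,0.25,-0.3],[0,0,0]]
    - [[0.3,0.25,-0.3],[0,0,0]]
    - [[0.3,0.25,-0.3],[0,0,0]]
    - [[0.3,0.25,-0.3],[0,0,0]]
    - [[0.3,0.25,-0.3],[0,0,0]]
    - [[0.3,0.25,-0.3],[0,0,0]]
    - [[0.3,0.25,0],[0,0,0]]
    - [[0.3,0.25,0],[0,0,0]]
    - [[0,0,0],[0,0,0]]
    - [[0,0,0],[0,0,0]]

```text
time: 26.3
tool_pos: [467.9, 2.7, 244.9]
orientation: [-0.268, 3.129, -0.001]
ft_force: [-0.0, 0.1, -0.8]
grip_width: 68.4
grasp_force: 0.0
```

```bash
python3 - <<'E'
from fit import *
where(); im,c,M=cam('wrist'); cv2.imwrite('pics/w6.png',im)
for q in comps(masks(im)['brass'],300):
    pts=cv2.findContours(q.astype(np.uint8),0,2)[0][0][:,0,::-1].astype(float)
    W=np.array([w2g(onz(c,M,p,55))[:2] for p in pts]); print(W.min(0),W.max(0))
E
```

```text
t 26.3 G [-12.   83.8 244.9] F [-0.   0.1 -0.8] w 68.4 yaw 99.80593594063467
[-112.6  205.1] [-66.  251.5]
[75.5 36.6] [135.5  92.3]
```

View pics/w6.png

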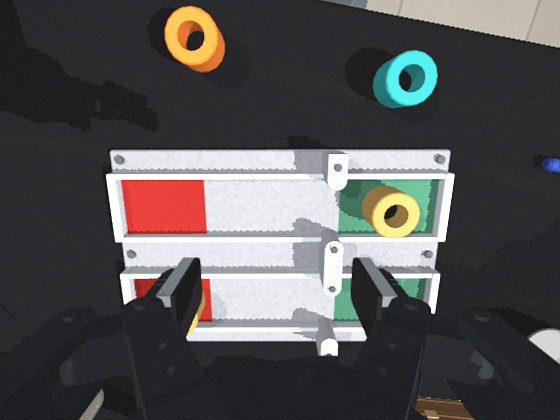

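Bush 1 (215,395) stands in the green bay. Bush 2 is hidden behind a finger, so I'll shift and measure it numerically.

>>> play_rows:
  deltas:
    - [[-0.17,-0.1,0],[0,0,0]]
    - [[-0.17,-0.1,0],[0,0,0]]
    - [[-0.17,-0.1,0],[0,0,0]]
    - [[-0.17,-0.1,0],[0,0,0]]
    - [[-0.17,-0.1,0],[0,0,0]]
    - [[-0.17,-0.1,0],[0,0,0]]
    - [[-0.17,-0.1,0],[0,0,0]]
    - [[-0.17,-0.1,0],[0,0,0]]
    - [[0,0,0],[0,0,0]]
    - [[0,0,0],[0,0,0]]

```text
time: 27.6
tool_pos: [555.6, -30.3, 244.0]
orientation: [0.268, -3.13, -0.0]
ft_force: [0.2, -0.3, 0.1]
grip_width: 68.3
grasp_force: 0.0
```

```bash
python3 - <<'E'
from fit import *
for n in ['wrist','scene']:
  where(); im,c,M=cam(n)
  for k,m in masks(im).items():
   for q in comps(m,150):
    pts=cv2.findContours(q.astype(np.uint8),0,2)[0][0][:,0,::-1].astype(float)
    W=np.array([w2g(onz(c,M,p,55 if k=='brass' else 10))[:2] for p in pts]); 
    if abs(W[:,0].mean())<220 and abs(W[:,1].mean())<150: print(n,k,q.sum(),W.min(0),W.max(0))
E
```

```text
t 27.6 G [-59.6   3.  244. ] F [ 0.2 -0.3  0.1] w 68.3 yaw 99.80658318111274
wrist red 5231 [-190.7   27. ] [-97.3  92.5]
wrist red 1451 [-190.4  -92.8] [-97.3 -31.6]
wrist green 3329 [61.2 26.9] [173.2  93.4]
wrist green 4496 [ 61.5 -93. ] [173.4 -30.6]
wrist brass 2738 [69.5 35. ] [135.3  84.2]
wrist brass 2346 [-159.8  -88.3] [-99.4 -20.4]
t 27.65 G [-59.6   3.1 244.1] F [-0.2  0.4 -0.1] w 68.4 yaw 99.80741281417994
scene brass 220 [63.2 36.7] [138.  125.3]
scene brass 319 [-186.5  -90.5] [-102.4   10.4]
```

```bash
python3 -c "
from h import *
print(bot.hand_in())"
```

```text
the job is handed in; nothing more can be done
None
```

The job is handed in: the 50 mm bush passed its gate and stands in its green bay, and the 58 mm bush was stopped by its gate and drawn back into its red bay, about 5 to 7 mm inside the paint edge by measurement.

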